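Lean the green circuit panel on the bench rest

TASK

Take the green circuit training panel out of its stand and lean it back against the rail of the panel rest, centred, with its lower edge along the yellow line and its components facing away from the rail, so that it stays leaning there by itself. Leave the blue panel and the yellow meter where they are.

Things in the scene. Friction and masses are not known exactly. Their poses are not given: they have to be found in the camera images.
- green_panel: Green board, 10 mm thick (x), 120 wide (y), 160 tall (z), 200 g; origin at its centre. +x: out of its front (sockets, white lines, parts up to 7 mm proud), +z: to its top edge. Top 45 mm of both faces bare, for gripping. Stands upright in a fixed grey slotted stand (slot floor 12 mm, walls up to 42 mm above table; foot 70 x 140): lift it straight up over 30 mm. 60 mm free before and behind it.
- blue_panel: Bystander: a board of the same size and build in blue, with the same axes and origin, upright in an identical grey stand. It stays there.
- rest_line (a point): Panel rest, fixed. Point: middle of the yellow line (140 x 20 mm) on its grippy rubber mat top, 10 mm above table. +z up, +y along the line, +x away from the rail. Rail: round bar 12 mm thick, 180 long, along y, axis 43 mm towards -x and 87 mm above mat, posts at y +-87, nothing higher. Underside centred on the line and rear face on the rail, the panel leans 20 degrees, top towards -x.
- meter: Bystander: a loose handheld meter lying flat, yellow with a black face and a round selector, 150 mm x 75 mm x 34 mm. Origin at its centre. It stays there.
Mind the look-alikes: they are no part of the job. There is more than one size of the green_panel; the one meant has the size given above.

How it is judged:
At the end, for the whole second after the job is handed in: Green panel at rest, leaning on the rail 10 to 30 degrees from upright, top up, front away from the rail, within 11 degrees of parallel to the line; its centre within 25 mm of the line's middle sideways, 10 to 45 mm behind the line, 60 to 90 mm above the mat (angle between green_panel's own x axis and vertical between 1.047 and 1.396 rad and angle between green_panel's own z axis and vertical below 0.56 rad and angle between the y axis of green_panel and the y axis of rest_line, either way round below 0.2 rad and y of green_panel in the frame of rest_line between -0.025 and 0.025 m and x of green_panel in the frame of rest_line between -0.045 and -0.01 m and z of green_panel in the frame of rest_line between 0.06 and 0.09 m and linear speed of green_panel below 0.02 m/s and angular speed of green_panel below 0.1 rad/s); the robot touches nothing.
It fails at once if the blue panel is moved more than 20 mm (distance of blue_panel from where it was at the start of the episode above 0.02 m).
It fails at once if the meter is moved more than 30 mm (distance of meter from where it was at the start of the episode above 0.03 m).
It also fails if it takes over 45 s, if anything falls off the work surface, if the arm or the gripper's body presses on something with over 40 N, if the wrist force passes 120 N, or if a joint passes its speed limit or range.

ROBOT

A 6-joint arm with a two-finger parallel gripper is mounted at the origin on the work surface. World frame = base frame: x ahead of the robot, y to its left, z up, the work surface at z = 0. Lengths are in m, angles in rad, forces in N, time in s.
With the tool pointing down it reaches from about 0.325 to 0.775 m from the base axis. Payload 5.5 kg.
Tool frame: the origin (TCP) lies at the very end of the fingers, on their centre line; the grasp point (between the pads) lies 19 mm behind it; z points along the fingers, y is the direction in which the jaws open and shut (so a half turn about z gives the same grasp; the last joint's range is limited). The gripper opens to 88 mm and grips with 3 to 60 N. Pads are 20 mm wide; open, the fingers measure 115 mm over their backs; the gripper's body (75 mm by 178 mm) begins 61 mm behind the grasp point.
Start: joints at [-1.296, 0.091, 1.231, -0, 1.82, -0.057], TCP at [0.195, -0.567, 0.223] pointing down, gripper open.
Joint ranges: [-2.87, 2.87], [-0.86, 2.18], [0.17, 2.46], [-1.51, 4.65], [0.06, 2.69], [-2.65, 2.65]. Speed limits (rad/s): [2.57, 2.57, 3.01, 3.14, 3.14, 3.14].

INTERFACE

Orientations are given as [roll, pitch, yaw] about the fixed x, y, z axes, in that order (R = Rz(yaw) Ry(pitch) Rx(roll)).
In Python, from workcell import robot, imaging, workorder, spotter gives the robot as it stands. The module is installed in compiled form; this text tells all that it offers.
- The arm moves only by the shell command python3 -m jog 'ROWS' [OPENING] [FORCE]. ROWS is JSON, a list of rows, each an object with "travel": the shift along the tool's x, y, z in m, a list of three; "rot": the turn, a rotation vector about the tool's x, y, z in degrees, a list of three. In form: [{"travel": [x, y, z], "rot": [ax, ay, az]}, ...]. A call has 1 to 12 rows; each row is the pose to reach, as a shift and turn from the pose commanded when the call began, along the tool's axes at that moment; what a row does not reach only later rows make up. A row lasts 1/12 s, in which the tool goes at most 41.7 mm and 7.16 degrees, less where a joint would pass 70% of its speed; a pose out of reach is approached as far as the arm can. A call with a gripper value outside its range is refused whole. OPENING is the opening, from 0 (shut) to 1 (fully open), set as the call begins (- or left out, the last holds). The fingers move at their own pace and stop on an object; FORCE is the grip in N (left out, the last holds). Time passes only in rows, so rows that repeat a pose let the fingers close. It gives the time, the measured TCP pose, the force and the opening at its end, in the units of the state.
- robot.get_state(): the state, without advancing time (a new reading comes with each control period).
- imaging.camera(name): name is "scene" or "top" or "wrist"; returns the picture (400x640x3 uint8, red, green, blue); there is no depth.
- imaging.calibration(name): a dict with "fx", "fy", "cx", "cy" (pixels), "R" (3x3) and "t" (3): a world point X has camera coordinates R X + t. Camera axes: x right, y down, z forward; pixel columns grow to the right and rows downward; lengths in m; the calibration is good to about 2 mm. A picture is of the moment at which its call begins: read the wrist's pose just before it. calibration takes no time and is no camera call; for the wrist camera it gives the pose at the moment of the call.
- workorder.sign_off(): hands the job in, once; it reports no verdict.
Trained networks look in the newest picture that a camera, given by its name, has taken for a name from the list of things; names that differ only in an ending like _2 or _b are one class to them, and where a whole thing is asked for, a point or a joint stands for the part that bears it (a point fixed in the world has none). Each returns a list of dicts, best first, with "conf" (0 to 1); they miss things now and then, are a little off and sometimes report something else, mostly with a low value. They report only what shows in the picture. A call takes as long as a camera call. They do not tell look-alikes from the thing itself.
- spotter.cut_out(target, camera): "pixels" (400x640 bool, what is visible of it) and "centre" ([row, column] in pixels, amid what is visible of it).
The state is a dict: "time_s": time; "joint_positions": joint angles; "joint_velocities": joint speeds; "joint_torque": joint torques, N m; "tcp_pos": TCP position; "orientation": TCP orientation; "force": force on the tool from outside, world axes, zero at the start; "wrist_torque": the same for the moment, N m; "width": opening from 0.0 (shut) to 1.0 (fully open).
Only numpy, scipy, OpenCV 4.12 (cv2) and the standard library are available. Lean on these libraries where they do the work, as an engineer would, in place of code of your own. Each camera call takes 0.05 s, during which the arm holds its last target. There are 200 camera calls.

## Working session

There is one attempt and no reset: what is moved stays moved. The work goes in short steps, Python scripts to look and compute and a shell command to move; the robot and the scene stay as the last step left them, time stands still between calls to the robot, and variables do not carry over. Pictures are saved under pics/ and viewed, about 8 in all and at most 12, crops included, and the job is handed in when it is done.

```bash
mkdir -p pics
python3 - <<'E'
from workcell import robot, imaging, spotter
import cv2,numpy as np
s=robot.get_state();print(s['time_s'],s['tcp_pos'],s['orientation'],s['width'])
for c in ['scene','top']:
    im=imaging.camera(c);cv2.imwrite(f'pics/{c}0.png',im[:,:,::-1])
    k=imaging.calibration(c);print(c,k)
    for n in ['green_panel','blue_panel','meter','rest_line']:
        for d in spotter.cut_out(n,c):
            ys,xs=np.where(d['pixels']);print(n,round(d['conf'],2),d['centre'],xs.min(),xs.max(),ys.min(),ys.max())
E
```

```text
0.0 [ 0.19537173 -0.56698816  0.22151997] [-3.13966807e+00 -1.08398977e-04  3.31823554e-01] 1.0030808092990344
scene {'fx': 422.2604945151173, 'fy': 422.2604945151173, 'cx': 316.0364243233554, 'cy': 191.45096689122678, 'R': array([[ 0.46087523,  0.88733904, -0.01494845],
       [ 0.53255328, -0.28999863, -0.79516527],
       [-0.70991621,  0.35851113, -0.6062085 ]]), 't': array([-0.35944808, -0.22382215,  1.7197083 ])}
green_panel 0.8 [171.7, 359.0] 340 379 153 193
green_panel 0.75 [206.5, 376.3] 373 381 190 230
blue_panel 0.97 [235.6, 203.4] 175 228 208 259
meter 0.9 [166.4, 395.3] 379 414 149 179
rest_line 0.75 [225.6, 288.7] 253 322 193 251
top {'fx': 496.13730002114266, 'fy': 496.13730002114266, 'cx': 318.1831455416255, 'cy': 195.6954131372864, 'R': array([[ 0.0289098 , -0.9995796 , -0.00219937],
       [-0.98268705, -0.02801827, -0.18314239],
       [ 0.18300377,  0.0074559 , -0.98308394]]), 't': array([0.08559695, 0.60237063, 1.05967969])}
green_panel 0.7 [139.3, 264.4] 249 280 119 157
green_panel 0.57 [189.3, 253.7] 222 284 172 202
blue_panel 0.88 [175.3, 488.3] 450 527 167 186
meter 0.77 [237.2, 165.9] 148 187 202 270
rest_line 0.78 [192.0, 370.4] 324 414 154 229
```

Run:
```python
import cv2
a=cv2.imread('pics/scene0.png')[120:290,150:430];cv2.imwrite('pics/s0c.png',cv2.resize(a,None,fx=2.8,fy=2.8,interpolation=2))
a=cv2.imread('pics/top0.png')[90:290,140:540];cv2.imwrite('pics/t0c.png',cv2.resize(a,None,fx=2,fy=2,interpolation=2))
```

```text
(no output)
```

View pics/s0c.png

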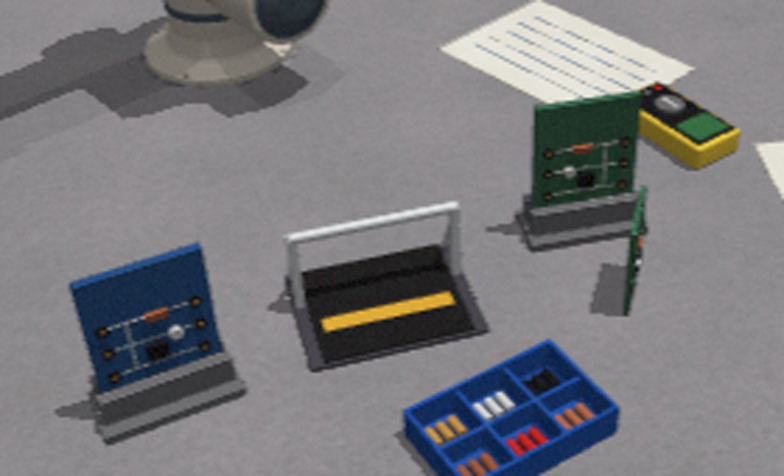

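View pics/t0c.png

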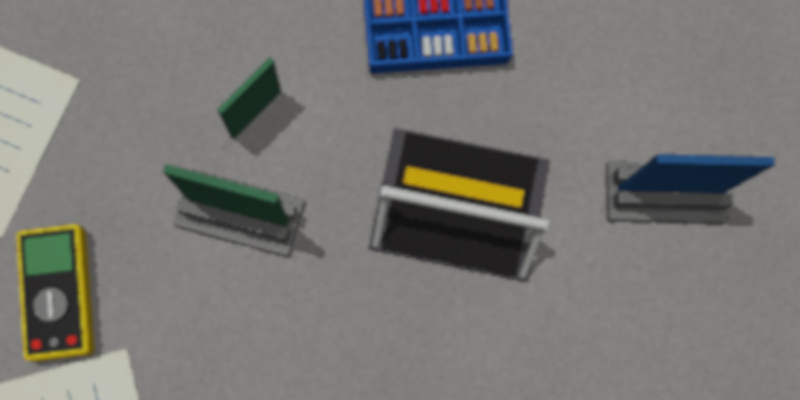

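The scene crop shows the green panel in its stand (about px 359,172), front facing +x. A smaller green board stands loose ahead of it (px 376,206). The rest's rail is on the robot side and its yellow line on the +x side. The top view agrees: the stand panel's top edge runs from about px (222,174) to (282,190). Next I'll fit the poses.

```bash
cat > h.py <<'E'
import numpy as np,cv2
from scipy.optimize import minimize
from scipy.spatial.transform import Rotation as Ro
def proj(k,X):
    c=np.asarray(X)@np.array(k['R']).T+k['t'];return np.c_[k['fx']*c[:,0]/c[:,2]+k['cx'],k['fy']*c[:,1]/c[:,2]+k['cy']]
def plane(k,uv,z):
    uv=np.atleast_2d(uv);d=np.c_[(uv[:,0]-k['cx'])/k['fx'],(uv[:,1]-k['cy'])/k['fy'],np.ones(len(uv))]@np.array(k['R'])
    C=-np.array(k['R']).T@k['t'];return C+d*((z-C[2])/d[:,2])[:,None]
def box(x,y,yaw,z0,z1,t=.01,w=.12):
    P=np.array([[a*t/2,b*w/2,c] for a in(-1,1) for b in(-1,1) for c in(z0,z1)])
    P[:,:2]=P[:,:2]@np.array([[np.cos(yaw),np.sin(yaw)],[-np.sin(yaw),np.cos(yaw)]])+[x,y];return P
def sil(k,P,S=8):
    m=np.zeros((400*S//2,640*S//2),np.uint8)
    h=cv2.convexHull(((proj(k,P)+.5)*S/2).astype(np.float32)).astype(np.int32)
    cv2.fillConvexPoly(m,h,1);return m
E
python3 - <<'E'
from h import *
from workcell import imaging
K={c:imaging.calibration(c) for c in('scene','top')}
I={c:cv2.imread(f'pics/{c}0.png').astype(int) for c in K}
# line
for c in K:
    b,g,r=I[c].transpose(2,0,1); m=((r>150)&(g>110)&(b<90)).astype(np.uint8)
    n,l,st,ce=cv2.connectedComponentsWithStats(m)
    x0,x1,y0,y1=(253,322,193,251) if c=='scene' else (324,414,154,229)
    for i in range(1,n):
        if st[i,4]>60 and x0<ce[i,0]<x1 and y0<ce[i,1]<y1:
            ys,xs=np.where(l==i);P=plane(K[c],np.c_[xs,ys],.01)[:,:2]
            mu=P.mean(0);w,v=np.linalg.eigh(np.cov(P.T));d=v[:,1]*np.sign(v[1,1])
            q=(P-mu)@d;print(c,'line',mu,'yaw',np.degrees(np.arctan2(-d[0],d[1])),'len',np.ptp(q),np.sqrt(12*w))
# rail top view ends (crop coords) at z=.097
# panel
M={}
for c,(x0,x1,y0,y1) in dict(scene=(332,384,148,200),top=(215,292,165,205)).items():
    b,g,r=I[c].transpose(2,0,1); m=np.zeros((400,640),np.uint8); m[y0:y1,x0:x1]=((g>1.25*r)&(g>1.1*b))[y0:y1,x0:x1]
    n,l,st,ce=cv2.connectedComponentsWithStats(m);i=1+np.argmax(st[1:,4])
    u=(l==i).astype(np.uint8)
    if c=='scene': u=cv2.morphologyEx(u,cv2.MORPH_CLOSE,np.ones((9,9),np.uint8))
    M[c]=cv2.resize(u,None,fx=4,fy=4,interpolation=0);print(c,st[i])
def cost(p,full=0):
    P=box(p[0],p[1],p[2],.045,p[3]);e=[]
    for c in K:
        s=sil(K[c],P);e.append(1-(s&M[c]).sum()/max(1,(s|M[c]).sum()))
    return e if full else sum(e)
g0=plane(K['top'],[[252,183]],.172)[0];best=None
for y in np.radians([-30,-15,0,15]):
    r=minimize(cost,[g0[0],g0[1],y,.172],method='Nelder-Mead',options=dict(initial_simplex=np.array([g0[0],g0[1],y,.172])+np.vstack([np.zeros(4),np.diag([.02,.02,.2,.02])]),xatol=1e-5,fatol=1e-5,maxiter=400))
    if best is None or r.fun<best.fun:best=r
print(best.x,np.degrees(best.x[2]),cost(best.x,1))
E
```

```text
scene line [ 0.64175657 -0.02203717] yaw -10.319133275646502 len 0.14025192999297745 [0.01898565 0.14014985]
top line [ 0.64243038 -0.02104129] yaw -10.251555825996775 len 0.13897195758185338 [0.01911738 0.13893696]
scene [ 340  153   39   41 1097]
top [222 173  62  30 813]
[ 0.60320057  0.24077732 -0.24908539  0.16994155] -14.27154180736207 [np.float64(0.07770117028032297), np.float64(0.08653215820525895)]
```

```bash
cat >> h.py <<'E'
def go(p,yaw,tilt=0):
    # tool down, jaws along x of yaw frame (deg); tilt (deg): lean of tool axis, top towards -x of the frame
    from workcell import robot
    s=robot.get_state();R0=Ro.from_euler('xyz',s['orientation'])
    T=Ro.from_euler('z',yaw,degrees=True)*Ro.from_euler('y',-tilt,degrees=True)*Ro.from_matrix(np.array([[0,1,0],[1,0,0],[0,0,-1.]]))
    rel=R0.inv()*T
    print('t',round(s['time_s'],2),'pos',s['tcp_pos'].round(4),'F',np.round(s['force'],1),'w',round(s['width'],3),
    '\n travel',R0.inv().apply(np.array(p)-s['tcp_pos']).round(4),'rot',np.degrees(rel.as_rotvec()).round(2))
E
python3 -c "
from h import *
go([.603,.241,.30],-14.3)"
```

```text
t 0.5 pos [ 0.1954 -0.5673  0.2226] F [-0.1  0.2  0.2] w 0.997 
 travel [ 0.6486 -0.6314 -0.0774] rot [ -0.    -0.   -56.69]
```

```bash
python3 -m jog '[{"travel":[0,0,-0.04],"rot":[0,0,-7]},{"travel":[0.03,-0.03,-0.0774],"rot":[0,0,-14]},{"travel":[0.6486,-0.6314,-0.0774],"rot":[0,0,-20]},{"travel":[0.6486,-0.6314,-0.0774],"rot":[0,0,-26]},{"travel":[0.6486,-0.6314,-0.0774],"rot":[0,0,-32]},{"travel":[0.6486,-0.6314,-0.0774],"rot":[0,0,-38]},{"travel":[0.6486,-0.6314,-0.0774],"rot":[0,0,-44]},{"travel":[0.6486,-0.6314,-0.0774],"rot":[0,0,-50]},{"travel":[0.6486,-0.6314,-0.0774],"rot":[0,0,-56.7]},{"travel":[0.6486,-0.6314,-0.0774],"rot":[0,0,-56.7]},{"travel":[0.6486,-0.6314,-0.0774],"rot":[0,0,-56.7]},{"travel":[0.6486,-0.6314,-0.0774],"rot":[0,0,-56.7]}]' 0.6; python3 -c "
from h import *
go([.603,.241,.30],-14.3)"
```

```text
time_s: 1.5
tcp_pos: [0.3973, -0.1653, 0.2953]
orientation: [3.14, 0.0, 1.321]
force: [1.1, 0.2, 0.6]
width: 0.598
t 1.5 pos [ 0.3973 -0.1653  0.2953] F [1.1 0.2 0.6] w 0.598 
 travel [ 0.4446  0.099  -0.0047] rot [ 0.07  0.02 -0.01]
```

```bash
python3 -m jog '[{"travel":[0.42,0.094,-0.005],"rot":[0,0,0]},{"travel":[0.444,0.099,-0.005],"rot":[0,0,0]},{"travel":[0.444,0.099,-0.005],"rot":[0,0,0]},{"travel":[0.444,0.099,-0.005],"rot":[0,0,0]},{"travel":[0.444,0.099,-0.005],"rot":[0,0,0]},{"travel":[0.444,0.099,-0.005],"rot":[0,0,0]},{"travel":[0.444,0.099,-0.005],"rot":[0,0,0]},{"travel":[0.444,0.099,-0.005],"rot":[0,0,0]},{"travel":[0.444,0.099,-0.005],"rot":[0,0,0]},{"travel":[0.444,0.099,-0.005],"rot":[0,0,0]},{"travel":[0.444,0.099,-0.005],"rot":[0,0,0]},{"travel":[0.444,0.099,-0.005],"rot":[0,0,0]}]'
python3 - <<'E'
from h import *
from workcell import imaging
go([.603,.241,.30],-14.3)
k=imaging.calibration('wrist');im=imaging.camera('wrist')[:,:,::-1].copy()
print(-np.array(k['R']).T@k['t'])
cv2.imwrite('pics/w1.png',im);np.save('kw1.npy',k)
v=im.copy()
for p in proj(k,box(.603,.241,np.radians(-14.3),.045,.172)): cv2.circle(v,tuple(int(a) for a in p.round()),3,(0,0,255),1)
cv2.imwrite('pics/w1o.png',v)
E
```

```text
time_s: 2.5
tcp_pos: [0.6038, 0.2445, 0.2945]
orientation: [-3.136, 0.002, 1.327]
force: [0.1, 0.6, -1.2]
width: 0.6
t 2.5 pos [0.6038 0.2445 0.2945] F [ 0.1  0.6 -1.2] w 0.6 
 travel [-0.0036  0.     -0.0055] rot [-0.35  0.09  0.33]
[0.62453459 0.32523123 0.45555735]
```

View pics/w1o.png

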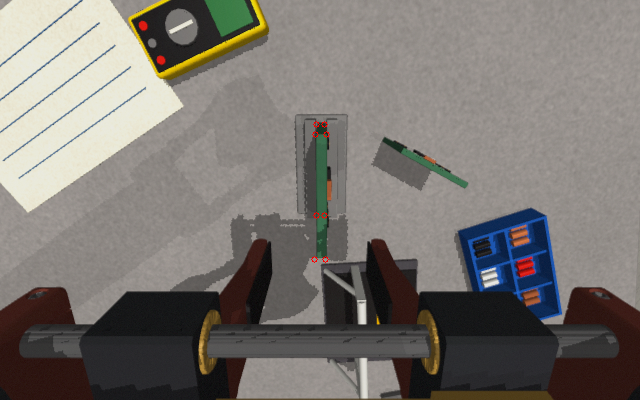

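The wrist view puts the panel at about px x 321, y 122–260. The projected box lies on it to within roughly 2 px, so the pose holds. Going down to grasp.

```bash
python3 -m jog '[{"travel":[-0.0035,0,0.03],"rot":[0,0,0]},{"travel":[-0.0035,0,0.06],"rot":[0,0,0]},{"travel":[-0.0035,0,0.085],"rot":[0,0,0]},{"travel":[-0.0035,0,0.105],"rot":[0,0,0]},{"travel":[-0.0035,0,0.12],"rot":[0,0,0]},{"travel":[-0.0035,0,0.135],"rot":[0,0,0]},{"travel":[-0.0035,0,0.145],"rot":[0,0,0]},{"travel":[-0.0035,0,0.156],"rot":[0,0,0]},{"travel":[-0.0035,0,0.156],"rot":[0,0,0]},{"travel":[-0.0035,0,0.156],"rot":[0,0,0]}]'
python3 -c "
from h import *
go([.603,.241,.139],-14.3)"
python3 -m jog '[{"travel":[0,0,0],"rot":[0,0,0]},{"travel":[0,0,0],"rot":[0,0,0]},{"travel":[0,0,0],"rot":[0,0,0]},{"travel":[0,0,0],"rot":[0,0,0]},{"travel":[0,0,0],"rot":[0,0,0]},{"travel":[0,0,0],"rot":[0,0,0]},{"travel":[0,0,0],"rot":[0,0,0]},{"travel":[0,0,0],"rot":[0,0,0]},{"travel":[0,0,0],"rot":[0,0,0]},{"travel":[0,0,0],"rot":[0,0,0]}]' 0 25
python3 -c "
from h import *
go([.603,.241,.24],-14.3)"
```

```text
time_s: 3.38
tcp_pos: [0.6014, 0.2348, 0.144]
orientation: [-3.141, 0.0, 1.321]
force: [-0.6, 0.4, 0.6]
width: 0.597
t 3.38 pos [0.6014 0.2348 0.144 ] F [-0.6  0.4  0.6] w 0.597 
 travel [0.0064 0.     0.005 ] rot [-0.01  0.01 -0.01]
time_s: 4.22
tcp_pos: [0.6016, 0.2352, 0.1439]
orientation: [3.141, -0.0, 1.321]
force: [-0.0, 0.1, -1.0]
width: 0.117
t 4.22 pos [0.6016 0.2352 0.1439] F [-0.   0.1 -1. ] w 0.117 
 travel [ 0.006  -0.0001 -0.0961] rot [ 0.01 -0.01  0.01]
```

```bash
python3 -m jog '[{"travel":[0,0,-0.008],"rot":[0,0,0]},{"travel":[0,0,-0.02],"rot":[0,0,0]},{"travel":[0,0,-0.035],"rot":[0,0,0]},{"travel":[0,0,-0.05],"rot":[0,0,0]},{"travel":[0,0,-0.07],"rot":[0,0,0]},{"travel":[0,0,-0.09],"rot":[0,0,0]},{"travel":[0,0,-0.11],"rot":[0,0,0]},{"travel":[0,0,-0.125],"rot":[0,0,0]},{"travel":[0,0,-0.135],"rot":[0,0,0]},{"travel":[0,0,-0.14],"rot":[0,0,0]},{"travel":[0,0,-0.14],"rot":[0,0,0]},{"travel":[0,0,-0.14],"rot":[0,0,0]}]' 0 30
python3 - <<'E'
from h import *
from workcell import imaging
go([.6,.2,.28],-14.3)
for c in('scene','top'):cv2.imwrite(f'pics/{c}2.png',imaging.camera(c)[:,:,::-1])
a=cv2.imread('pics/scene2.png')[60:260,240:440];b=cv2.imread('pics/top2.png')[90:290,140:340]
cv2.imwrite('pics/c2.png',cv2.resize(np.hstack([a,b]),None,fx=2,fy=2,interpolation=2))
E
```

```text
time_s: 5.22
tcp_pos: [0.6015, 0.2352, 0.2833]
orientation: [-3.141, 0.0, 1.321]
force: [0.4, 0.2, -1.9]
width: 0.111
t 5.22 pos [0.6015 0.2352 0.2833] F [ 0.4  0.2 -1.9] w 0.111 
 travel [-0.0344  0.0072  0.0033] rot [-0.05  0.03  0.01]
```

View pics/c2.png

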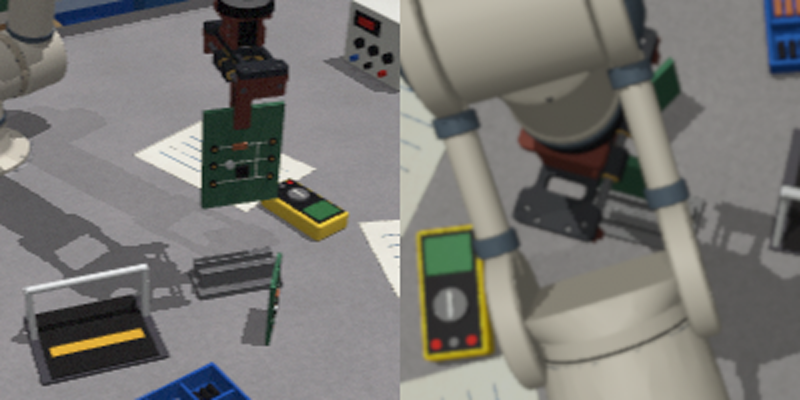

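The panel is out of its stand and held, and the stand is empty. I'll check how it sits in the hand (sideways offset, height, roll) from the scene picture.

Run:
```python
from h import *
from workcell import imaging
k=imaging.calibration('scene');I=cv2.imread('pics/scene2.png').astype(int);b,g,r=I.transpose(2,0,1)
m=np.zeros((400,640),np.uint8);m[105:170,335:390]=((g>1.25*r)&(g>1.1*b))[105:170,335:390]
n,l,st,ce=cv2.connectedComponentsWithStats(m);i=1+np.argmax(st[1:,4]);print(st[i])
u=cv2.morphologyEx((l==i).astype(np.uint8),cv2.MORPH_CLOSE,np.ones((9,9),np.uint8));U=cv2.resize(u,None,fx=4,fy=4,interpolation=0)
tcp=np.array([.6015,.2352,.2833])
def cost(p):
    B=box(0,0,0,-.08,.08);B=Ro.from_euler('zx',[-14.3,p[2]],degrees=True).apply(B) if 0 else Ro.from_euler('z',-14.3,degrees=True).apply(Ro.from_euler('x',p[2],degrees=True).apply(B)+[0,p[0],p[1]])
    s=sil(k,B+tcp);o=np.hypot(0,0)
    # ignore finger region: top 30mm, +-14mm about TCP
    F=Ro.from_euler('z',-14.3,degrees=True).apply(np.array([[.02,y,z] for y in(-.014,.014) for z in(-.005,.06)]))+tcp
    w=1-sil(k,F);return 1-(s&U&w).sum()/((s|U)&w).sum()
x0=np.array([.006,-.052,0])
r=minimize(cost,x0,method='Nelder-Mead',options=dict(initial_simplex=x0+np.vstack([np.zeros(3),np.diag([.01,.01,4])]),xatol=1e-5,fatol=1e-5))
print(r.x,r.fun,cost(x0))
```

```text
[ 341  111   41   53 1499]
[ 0.0069142  -0.05095107  2.25937893] 0.06770003052606588 0.06858961337937575
```

```bash
cat >> h.py <<'E'
def place(h,dx=.003,tilt=20,yaw=-10.3):
    a=np.radians(tilt);v=np.array([-.132*np.sin(a)+dx,-.0065,.132*np.cos(a)+.0017+h])
    p=np.array([.642,-.0215,.010])+Ro.from_euler('z',yaw,degrees=True).apply(v);print('target',p.round(4));go(p,yaw,tilt)
E
python3 -c "
from h import *
place(.13)"
```

```text
target [ 0.5994 -0.0204  0.2657]
t 5.32 pos [0.6013 0.2351 0.2822] F [ 0.5 -0.4 -1.7] w 0.109 
 travel [-0.248   0.0612  0.0167] rot [-20.12   0.77  -3.94]
```

```bash
python3 -m jog '[{"travel":[-0.012,0.003,0],"rot":[-2,0,0]},{"travel":[-0.035,0.009,0],"rot":[-4,0,-1]},{"travel":[-0.065,0.016,0],"rot":[-7,0,-1]},{"travel":[-0.095,0.023,0],"rot":[-10,0,-2]},{"travel":[-0.125,0.03,0.005],"rot":[-12,0,-2]},{"travel":[-0.155,0.038,0.01],"rot":[-14,0.3,-3]},{"travel":[-0.185,0.045,0.015],"rot":[-17,0.5,-3]},{"travel":[-0.21,0.052,0.0167],"rot":[-20,0.77,-3.9]},{"travel":[-0.23,0.057,0.0167],"rot":[-20.1,0.77,-3.9]},{"travel":[-0.242,0.06,0.0167],"rot":[-20.1,0.77,-3.9]},{"travel":[-0.248,0.0612,0.0167],"rot":[-20.1,0.77,-3.9]},{"travel":[-0.248,0.0612,0.0167],"rot":[-20.1,0.77,-3.9]}]'
python3 -m jog '[{"travel":[0,0,0],"rot":[0,0,0]},{"travel":[0,0,0],"rot":[0,0,0]},{"travel":[0,0,0],"rot":[0,0,0]}]'
python3 - <<'E'
from h import *
from workcell import imaging
place(.03)
for c in('scene','top'):cv2.imwrite(f'pics/{c}3.png',imaging.camera(c)[:,:,::-1])
a=cv2.imread('pics/scene3.png')[100:280,200:380]
cv2.imwrite('pics/c3.png',cv2.resize(a,None,fx=3,fy=3,interpolation=2))
E
```

```text
time_s: 6.32
tcp_pos: [0.5991, -0.0214, 0.2661]
orientation: [2.792, -0.001, 1.389]
force: [-0.2, 0.3, -2.5]
width: 0.11
time_s: 6.57
tcp_pos: [0.5998, -0.0192, 0.2669]
orientation: [2.791, -0.002, 1.392]
force: [-0.1, 0.7, -2.4]
width: 0.112
target [ 0.5994 -0.0204  0.1657]
t 6.57 pos [ 0.5998 -0.0192  0.2669] F [-0.1  0.7 -2.4] w 0.112 
 travel [-0.0013 -0.0349  0.095 ] rot [ 0.08 -0.1   0.01]
```

View pics/c3.png

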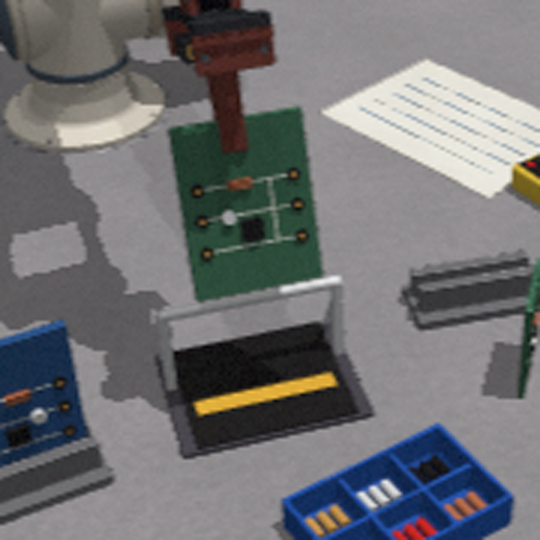

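It is held over the rest, leaning the right way, front outwards. Lowering.

```bash
python3 -m jog '[{"travel":[0,-0.005,0.014],"rot":[0,0,0]},{"travel":[-0.001,-0.0123,0.0333],"rot":[0,0,0]},{"travel":[-0.001,-0.0195,0.0525],"rot":[0,0,0]},{"travel":[-0.001,-0.026,0.07],"rot":[0,0,0]},{"travel":[-0.001,-0.0315,0.085],"rot":[0,0,0]},{"travel":[-0.001,-0.036,0.098],"rot":[0,0,0]},{"travel":[-0.001,-0.0397,0.108],"rot":[0,0,0]},{"travel":[-0.001,-0.042,0.1141],"rot":[0,0,0]},{"travel":[-0.001,-0.042,0.1141],"rot":[0,0,0]},{"travel":[-0.001,-0.042,0.1141],"rot":[0,0,0]}]'
python3 - <<'E'
from h import *
from workcell import imaging
place(0)
for c in('scene','top'):cv2.imwrite(f'pics/{c}4.png',imaging.camera(c)[:,:,::-1])
a=cv2.imread('pics/scene4.png')[140:270,220:350];b=cv2.imread('pics/top4.png')[120:250,310:440]
cv2.imwrite('pics/c4.png',cv2.resize(np.hstack([a,b]),None,fx=3,fy=3,interpolation=2))
E
```

```text
time_s: 7.5
tcp_pos: [0.5995, -0.021, 0.146]
orientation: [2.79, -0.001, 1.391]
force: [-0.4, -0.5, -2.1]
width: 0.11
target [ 0.5994 -0.0204  0.1357]
t 7.5 pos [ 0.5995 -0.021   0.146 ] F [-0.4 -0.5 -2.1] w 0.11 
 travel [ 0.0006 -0.0038  0.0096] rot [ 0.14 -0.06 -0.05]
```

View pics/c4.png

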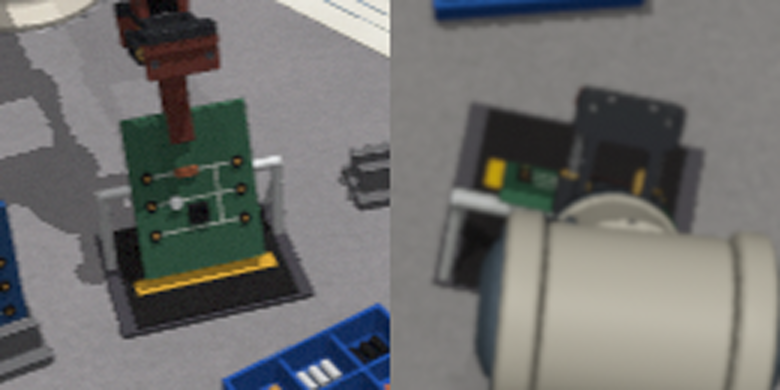

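The panel's lower edge is just above the yellow line and centred on it, with about 13 crop px showing on each side. Creeping down until it touches.

```bash
python3 -m jog '[{"travel":[0,-0.0014,0.0038],"rot":[0,0,0]},{"travel":[0,-0.0024,0.0066],"rot":[0,0,0]},{"travel":[0,-0.0029,0.008],"rot":[0,0,0]},{"travel":[0,-0.0029,0.008],"rot":[0,0,0]},{"travel":[0,-0.0029,0.008],"rot":[0,0,0]}]'
python3 -m jog '[{"travel":[0,-0.0003,0.001],"rot":[0,0,0]},{"travel":[0,-0.0003,0.001],"rot":[0,0,0]},{"travel":[0,-0.0003,0.001],"rot":[0,0,0]}]'
```

```text
time_s: 8.02
tcp_pos: [0.5992, -0.0211, 0.1369]
orientation: [2.791, -0.001, 1.39]
force: [0.3, -0.7, -3.0]
width: 0.111
time_s: 8.27
tcp_pos: [0.5994, -0.0211, 0.136]
orientation: [2.791, -0.001, 1.39]
force: [-0.3, 0.4, -2.3]
width: 0.112
```

```bash
python3 -m jog '[{"travel":[0,-0.0003,0.001],"rot":[0,0,0]},{"travel":[0,-0.0003,0.001],"rot":[0,0,0]},{"travel":[0,-0.0003,0.001],"rot":[0,0,0]}]'
```

```text
time_s: 8.52
tcp_pos: [0.5997, -0.0211, 0.1355]
orientation: [2.79, -0.001, 1.39]
force: [-0.8, -0.5, -0.4]
width: 0.109
```

```bash
python3 -m jog '[{"travel":[0,-0.0003,0.0008],"rot":[0,0,0]},{"travel":[0,-0.0003,0.0008],"rot":[0,0,0]},{"travel":[0,-0.0003,0.0008],"rot":[0,0,0]}]'
```

```text
time_s: 8.77
tcp_pos: [0.5998, -0.0211, 0.1354]
orientation: [2.789, -0.002, 1.39]
force: [-4.2, -0.3, 5.4]
width: 0.115
```

Touchdown is at the expected height (about 5 N). Next I tip it back about its lower edge towards the rail, then open a little.

```bash
python3 -m jog '[{"travel":[0,-0.0012,0],"rot":[-0.5,0,0]},{"travel":[0,-0.0023,0],"rot":[-1,0,0]},{"travel":[0,-0.0034,0],"rot":[-1.5,0,0]},{"travel":[0,-0.0034,0],"rot":[-1.5,0,0]},{"travel":[0,-0.0034,0],"rot":[-1.5,0,0]}]'
```

```text
time_s: 9.18
tcp_pos: [0.5967, -0.0205, 0.1342]
orientation: [2.762, -0.002, 1.39]
force: [-2.1, 1.0, 5.0]
width: 0.112
```

```bash
python3 -m jog '[{"travel":[0,0,0],"rot":[0,0,0]},{"travel":[0,0,0],"rot":[0,0,0]},{"travel":[0,0,0],"rot":[0,0,0]},{"travel":[0,0,0],"rot":[0,0,0]},{"travel":[0,0,0],"rot":[0,0,0]},{"travel":[0,0,0],"rot":[0,0,0]}]' 0.35
python3 - <<'E'
from h import *
from workcell import imaging
a=imaging.camera('scene')[140:270,220:350,::-1];b=imaging.camera('wrist')[:,:,::-1]
cv2.imwrite('pics/c5.png',np.hstack([cv2.resize(a,(400,400),interpolation=2),b[:,120:520]]))
E
```

```text
time_s: 9.68
tcp_pos: [0.5962, -0.0205, 0.1326]
orientation: [2.765, -0.001, 1.39]
force: [-0.4, 0.5, -0.3]
width: 0.353
```

View pics/c5.png

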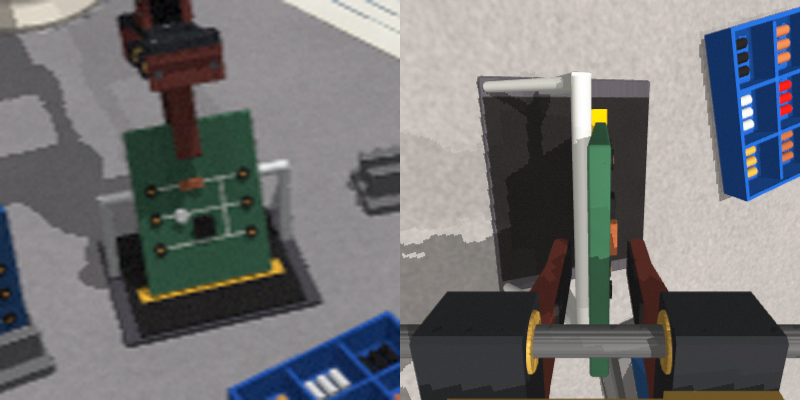

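The panel leans on the rail with its lower edge on the line. Both fingers are clear of it in the wrist view, at about crop px 560 and 640 against the panel at 600. Backing out along the fingers.

```bash
python3 -m jog '[{"travel":[0,0,-0.005],"rot":[0,0,0]},{"travel":[0,0,-0.012],"rot":[0,0,0]},{"travel":[0,0,-0.02],"rot":[0,0,0]},{"travel":[0,0,-0.03],"rot":[0,0,0]},{"travel":[0,0,-0.045],"rot":[0,0,0]},{"travel":[0,0,-0.065],"rot":[0,0,0]},{"travel":[0,0,-0.085],"rot":[0,0,0]},{"travel":[0,0,-0.105],"rot":[0,0,0]},{"travel":[0,0,-0.12],"rot":[0,0,0]},{"travel":[0,0,-0.13],"rot":[0,0,0]},{"travel":[0,0,-0.13],"rot":[0,0,0]},{"travel":[0,0,-0.13],"rot":[0,0,0]}]'
python3 -m jog '[{"travel":[0.15,0,-0.05],"rot":[0,0,0]},{"travel":[0.15,0,-0.05],"rot":[0,0,0]},{"travel":[0.15,0,-0.05],"rot":[0,0,0]},{"travel":[0.15,0,-0.05],"rot":[0,0,0]},{"travel":[0.15,0,-0.05],"rot":[0,0,0]},{"travel":[0.15,0,-0.05],"rot":[0,0,0]},{"travel":[0.15,0,-0.05],"rot":[0,0,0]}]'
python3 - <<'E'
from h import *
from workcell import imaging
I={c:imaging.camera(c)[:,:,::-1].copy() for c in('scene','top')};K={c:imaging.calibration(c) for c in I}
M={};
for c,(x0,x1,y0,y1) in dict(scene=(240,330,160,260),top=(320,420,150,240)).items():
    b,g,r=I[c].astype(int).transpose(2,0,1);m=np.zeros((400,640),np.uint8);m[y0:y1,x0:x1]=((g>1.25*r)&(g>1.1*b))[y0:y1,x0:x1]
    n,l,st,ce=cv2.connectedComponentsWithStats(m);i=1+np.argmax(st[1:,4]);print(c,st[i])
    M[c]=cv2.resize(cv2.morphologyEx((l==i).astype(np.uint8),cv2.MORPH_CLOSE,np.ones((9,9),np.uint8)),None,fx=4,fy=4,interpolation=0)
Z=Ro.from_euler('z',-10.3,degrees=True)
def cost(p,f=0):
    B=Ro.from_euler('zy',[p[4],-p[3]]).apply(box(0,0,0,-.08,.08)) if 0 else (Ro.from_euler('z',p[4],degrees=True)*Ro.from_euler('y',-p[3],degrees=True)).apply(box(0,0,0,-.08,.08))
    B=Z.apply(B+p[:3])+[.642,-.0215,.01];e=[]
    for c in K:
        s=sil(K[c],B);e.append(1-(s&M[c]).sum()/(s|M[c]).sum())
    return e if f else sum(e)
x0=np.array([-.027,0,.077,20,0])
r=minimize(cost,x0,method='Nelder-Mead',options=dict(initial_simplex=x0+np.vstack([np.zeros(5),np.diag([.01,.01,.01,5,4])]),xatol=1e-5,fatol=1e-5,maxiter=600))
print('centre xyz, lean, yaw',r.x.round(4),cost(r.x,1),cost(x0,1))
cv2.imwrite('pics/c6.png',np.vstack([cv2.resize(I['scene'][120:290,150:430],(800,300)),cv2.resize(I['top'][90:240,140:540],(800,300))]))
go([.6,0,.3],-10)
E
```

```text
time_s: 10.78
tcp_pos: [0.5493, -0.012, 0.2547]
orientation: [2.763, -0.002, 1.39]
force: [-0.1, 0.3, -0.2]
width: 0.346
time_s: 11.37
tcp_pos: [0.5578, 0.1384, 0.2986]
orientation: [2.767, 0.0, 1.391]
force: [-0.4, -0.5, -0.1]
width: 0.351
scene [ 260  176   48   60 1927]
top [346 176  57  27 713]
centre xyz, lean, yaw [-2.92000e-02 -3.00000e-04  7.44000e-02  2.09661e+01  7.67000e-02] [np.float64(0.03381817170509216), np.float64(0.1731173320680539)] [np.float64(0.03391718414970346), np.float64(0.28404070156647476)]
t 11.47 pos [0.5579 0.1375 0.2991] F [0.1 0.1 0.3] w 0.353 
 travel [-0.1276  0.062   0.0235] rot [21.51  0.07 -0.42]
```

View pics/c6.png

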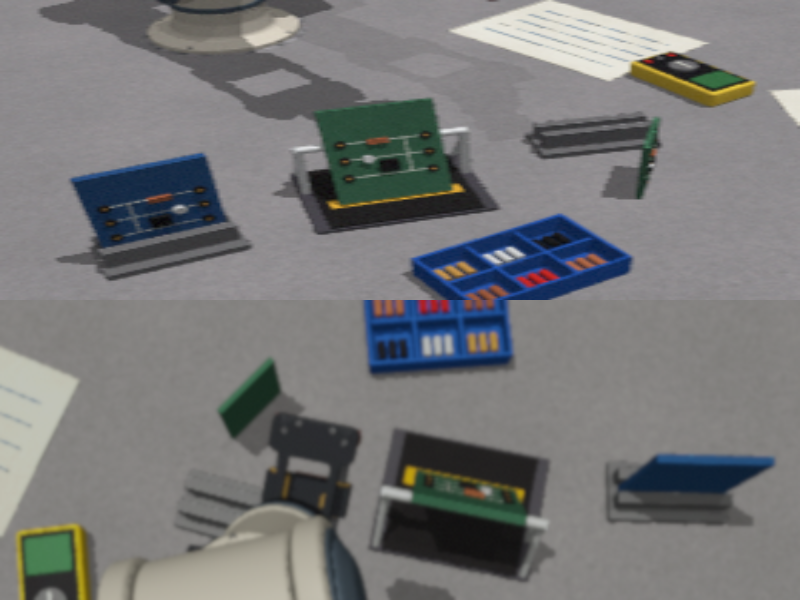

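The panel stands leaning and centred. The blue panel and the meter are where they were, and the arm is clear. Handing in.

```bash
python3 -c "
from workcell import workorder
print(workorder.sign_off())"
```

```text
the job is handed in; nothing more can be done
None
```

The green panel is out of its stand and leaning by itself against the rail of the panel rest, and the job was handed in at about 11.5 s of the 45 s allowed. I gripped it by its bare top, lifted it straight up, touched it down on the yellow line leaning 20 degrees, tipped it back gently, let go and backed the arm away.

- **Final pose:** a fit to the scene and top pictures gives a lean of about 21 degrees and an angle to the line of about 0.1 degrees. In the line's frame the panel's centre is 29 mm behind, 0.3 mm sideways and 74 mm up. All of these are within the limits.
- **Quality of the fit:** the scene view matched the model closely (3 % mismatch). The top view matched less well (17 %), where the parts on the panel's front and its shading break up the green outline.
- **Bystanders:** the blue panel and meter look unmoved in the last picture; I judged that by eye and did not measure it.
- **Arm:** it is clear of everything, with the wrist force near zero.
- **Deviation:** the grasp ended 6 mm off the panel's centre sideways and 5 mm higher than planned, because I aimed from a pose read before the arm had settled. I allowed for this when placing the panel.

No check failed.

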